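# Fit the service pin to the illumination controller

## Task

Draw the service pin by its bare steel shank straight out of its parking sleeve, lay it down on the open bench and let go of it, then take it again by its square handle and push it fully home, handle shoulder against the collar, into the square-collared socket in the sloping front of the illumination controller. Leave the pin there and do not disturb the other things on the bench.

Things in the scene. Friction and masses are not known exactly. Their poses are not given: they have to be found in the camera images.
- pin: Service pin, 60 g: square black handle 20 x 20 x 60 mm, round steel shank 9 mm thick, 45 mm long, end chamfered 3 mm. Origin on its axis at the shoulder where shank meets handle; x along the axis to the shank's end (handle x = -60 to 0, shank 0 to +45 mm). Lying on the bench its axis is 10 mm up. At first the handle is wholly inside the sleeve; only the shank sticks out, level, axis 31 mm up.
- pin_tip (a point): Centre of the free end of the pin's shank, 45 mm from the shoulder; axes as the pin's.
- sleeve_mouth (a point): Centre of the parked pin's axis at the mouth of the parking sleeve, 31 mm above the bench. Fixed aluminium block, level square bore 23.5 mm wide and high, 64 mm deep, closed at the back; walls and roof 6 mm, top 50.5 mm up; its foot (60 mm wide, 8 mm thick) reaches 13 mm out before the mouth. x points level out of the mouth, the way the pin is drawn; z up.
- socket_mouth (a point): Mouth centre of the socket: round hole 11 mm wide, 50 mm deep, 2 mm chamfer, in a bare aluminium square collar (40 x 40 mm, 4 mm proud) in the white controller's sloping front, about 86 mm up. z points out of the hole, towards the robot and 45 degrees above level: the pin goes in along -z; x runs up the slope, y to the left seen from the robot. The three small round jacks beside it are dummies.
- console: Illumination controller, fixed: white, 320 mm wide, 330 mm deep, 160 mm high; its front rises 30 mm plumb, then leans back at 45 degrees to the top. Two meters and three knobs (14 mm tall) along the top of the slope. Origin on the bench under the middle of the front edge; x points to its back.
- carrier: Bystander, loose: closed white and grey wafer carrier, 104 x 104 x 48 mm. Origin at the centre of its underside.
- objective: Bystander, loose: brass microscope objective standing on its wide end, 32 mm across, 44 mm high. Origin at its underside.
- puck: Bystander, loose: flat black light-sensor puck, 42 mm across, 14 mm high. Origin at its underside.
- dish: Bystander, loose: shallow glass dish, 90 mm across, 14 mm high. Origin at its underside.
- bottle: Bystander, loose: white plastic bottle, 60 mm across, 150 mm high. Origin at its underside.
- jar: Bystander, loose: amber glass jar, 64 mm across, 80 mm high. Origin at its underside.
- driver: Bystander, loose: screwdriver with a black handle lying on the bench, about 200 mm long, along its x axis. Origin at its underside.
Not all that is in view belongs to the job. Leave any green or purple look-alike of the part that bears sleeve_mouth alone.

How it is judged:
On the way:
1. the pin is out of the sleeve, lying on the bench (its axis 7 to 13 mm up and level), let go and still (height (world z) of pin between 0.007 and 0.013 m and angle between pin's own x axis and vertical between 1.45 and 1.69 rad and contact force between pin and the fingers below 0.1 N and linear speed of pin below 0.02 m/s and horizontal distance between pin and sleeve_mouth above 0.05 m), for 0.2 s.
At the end, for the whole second after the job is handed in: The pin is in the socket: its shoulder within 3 mm of the collar's face along the hole and within 4 mm of the mouth's centre in all, its tip at least 38 mm deep, its axis within 0.09 rad of the hole's, at rest (z of pin in the frame of socket_mouth below 0.003 m and z of pin_tip in the frame of socket_mouth below -0.038 m and distance between pin and socket_mouth below 0.004 m and angle between the x axis of pin and the z axis of socket_mouth, either way round below 0.09 rad and linear speed of pin below 0.02 m/s and angular speed of pin below 0.2 rad/s); the robot touches nothing.
It fails at once if a bystander is pushed or knocked more than 30 mm from its place (distance of any of carrier, objective, puck, dish, bottle, jar, driver from where it was at the start of the episode above 0.03 m).
It also fails if it takes over 64 s, if anything falls off the work surface, if the arm or the gripper's body presses on something with over 40 N, if the wrist force passes 120 N, or if a joint passes its speed limit or range.

## Robot

A 6-joint arm with a two-finger parallel gripper is mounted at the origin on the work surface. World frame = base frame: x ahead of the robot, y to its left, z up, the work surface at z = 0. Lengths are in m, angles in rad, forces in N, time in s.
With the tool pointing down it reaches from about 0.325 to 1 m from the base axis. Payload 5.1 kg.
Tool frame: the origin (TCP) lies on the centre line of the jaws, within the pads' length; the fingertips stand 8 mm ahead of it and the grasp point (between the pads) lies 11 mm behind it (robot.tip_extent is the z of the fingertips in the tool frame, in m); z points along the fingers, y is the line along which they close (so a half turn about z gives the same grasp; the last joint's range is limited). The gripper opens to 85 mm and grips with 20 to 120 N. Pads are 22 mm wide; open, the fingers measure 114 mm over their backs; the gripper's body (76 mm by 85 mm) begins 54 mm behind the grasp point. The pads swing forward as they close: fully open they stand 13 mm farther back than shut.
Start: joints at [1.045, 0.124, 1.65, -0, 1.367, -0.083], TCP at [0.279, 0.587, 0.206] pointing down, gripper open.
Joint ranges: [-2.61, 2.61], [-1.02, 2.33], [0.03, 2.71], [-1.35, 4.49], [0.32, 2.68], [-2.91, 2.91]. Speed limits (rad/s): [2.57, 2.57, 3.14, 3.14, 3.14, 3.14].

## Interface

Orientations are given as a rotation vector (axis times angle).
In Python, from bench import robot gives the robot as it stands.
- The arm moves only by the tool send_rows, never from a script. Its argument "steps" is a list of rows, each a list of 3 entries, a list of its own where there are three numbers: the finger opening in cm, from 0 to 8.54, then the shift along the world's x, y, z in cm, then the turn about the world's z in degrees. In form: [[claw, [dx, dy, dz], spin], ...]. A call has 1 to 5 rows; each row is the pose to reach, as a shift and turn from the pose commanded when the call began; what a row does not reach only later rows make up. A row lasts 1/8 s, in which the tool goes at most 62.5 mm and 10.7 degrees, less where a joint would pass 70% of its speed; a pose out of reach is approached as far as the arm can. A call with a gripper value outside its range is refused whole. The fingers move at their own pace and stop on an object; the grip force is fixed at half the most. Time passes only in rows, so rows that repeat a pose let the fingers close. It gives the time, the measured TCP pose, the force, the opening and the grip force at its end, in the units of the state.
- robot.get_state(): the state, without advancing time (a new reading comes with each control period).
- robot.read_camera(name): name is "scene" or "top" or "wrist"; returns a dict with "image" (420x560x3 uint8, red, green, blue), "z_map" (420x560 float32, m along the optical axis (not along the pixel's ray), 0 where there is no reading), "K" (3x3 intrinsics, pixels), "k1" (the pictures are not rectified: a ray, as slopes to the right and down, at radius r is drawn at 1 + k1 r^2 times it, then the intrinsics apply), "rvec" (rotation vector, rad) and "tvec" (3), from world to camera coordinates, as OpenCV has them. Camera axes: x right, y down, z forward; pixel columns grow to the right and rows downward; lengths in m; the calibration is good to about 2 mm. A picture is of the moment at which its call begins.
- robot.close_job(): hands the job in; it is judged then, once.
The state is a dict: "time": time; "joint_pos": joint angles; "qvel": joint speeds; "joint_efforts": joint torques, N m; "tcp_pos": TCP position; "tool_rot": TCP orientation; "force": force on the tool from outside, world axes, zero at the start; "torque": the same for the moment, N m; "gripper_width": opening from 0.0 (shut) to 1.0 (fully open); "gripper_force": force on a finger pad.
Only numpy, scipy, OpenCV 4.12 (cv2) and the standard library are available. Lean on these libraries where they do the work, as an engineer would, in place of code of your own. Each camera call takes 0.05 s, during which the arm holds its last target. There are 200 camera calls.

## Working session

There is one attempt and no reset: what is moved stays moved. The work goes in short steps, Python scripts to look and compute and a tool call to move; the robot and the scene stay as the last step left them, time stands still between calls to the robot, and variables do not carry over. Pictures are saved under pics/ and viewed, at most 10 in all, crops included, and the job is handed in when it is done.

Besides the shell and the picture viewer there is one more tool, called after ">>>" as name(argument=value, ...) on one line, values as JSON. send_rows: Moves the arm, as the interface text tells. Its arguments: {"type":"object","properties":{"steps":{"type":"array","items":{"type":"array"}}},"required":["steps"]}

```bash
ls; mkdir -p pics
cat > h.py <<'E'
import numpy as np, cv2
from scipy.spatial.transform import Rotation as R
from bench import robot
def cam(n):
    c=robot.read_camera(n); c['R']=R.from_rotvec(np.ravel(c['rvec'])).as_matrix(); c['t']=np.ravel(c['tvec']); return c
def ray(c,uv):
    uv=np.atleast_2d(np.array(uv,float)); K=np.array(c['K']); d=np.array([c['k1'],0,0,0,0],float)
    # k1 model is the OpenCV radial model: x_d = x(1+k1 r^2)
    p=cv2.undistortPoints(uv[:,None],K,d)[:,0]
    return -c['R'].T@c['t'], np.c_[p,np.ones(len(p))]@c['R']
def onplane(c,uv,z):
    o,d=ray(c,uv); return o+d*((z-o[2])/d[:,2])[:,None]
def depthpts(c,uv):
    o,d=ray(c,uv); uv=np.atleast_2d(uv).astype(int); return o+d*c['z_map'][uv[:,1],uv[:,0]][:,None]
def proj(c,P):
    return cv2.projectPoints(np.atleast_2d(P).astype(float),np.ravel(c['rvec']).astype(float),c['t'],np.array(c['K']),np.array([c['k1'],0,0,0,0],float))[0][:,0]
def save(c,n): cv2.imwrite('pics/'+n,c['image'][:,:,::-1])
E
python3 - <<'E'
from h import *
for n in('scene','top','wrist'):
    c=cam(n); save(c,n+'0.png'); print(n,-c['R'].T@c['t'],c['R'][2],c['K'][0],c['k1'])
a=[cv2.imread(f'pics/{n}0.png') for n in('scene','top')]
print(robot.tip_extent, robot.get_state())
E
```

```text
pics
scene [ 1.06074243 -0.74533635  1.1014537 ] [-0.40069524  0.53869779 -0.74111269] [477.5282359    0.         279.01750016] 0.020144183544366253
top [ 0.35007758 -0.01907777  1.33289261] [ 0.10393281  0.02460045 -0.99428003] [401.50004855   0.         278.20913737] -0.06885081762401658
wrist [0.2087575  0.62056223 0.37295906] [ 0.27070875 -0.12922568 -0.95394837] [330.04231316   0.         279.95058581] 0.021139185040754942
0.008 {'time': 0.15, 'joint_pos': array([ 1.04538284e+00,  1.24356648e-01,  1.65136157e+00,  5.15710764e-06,
        1.36747840e+00, -8.26228837e-02]), 'qvel': array([-0.00049867, -0.00131182, -0.00379147, -0.00044825, -0.00081971,
        0.00142733]), 'joint_efforts': array([ 8.87912083e-04, -4.24231052e+01, -3.66012025e+01, -1.01358116e-04,
        4.70594794e-03,  3.40206429e-05]), 'tcp_pos': array([0.27828296, 0.58685385, 0.20503381]), 'tool_rot': array([-6.89760631e-01, -3.06443827e+00,  2.40122445e-03]), 'force': array([-0.47931204,  0.38277775, -1.03126136]), 'torque': array([-0.05884437, -0.02270544, -0.00948261]), 'gripper_force': 0.0, 'gripper_width': 1.0018984547874898}
```

View pics/scene0.png

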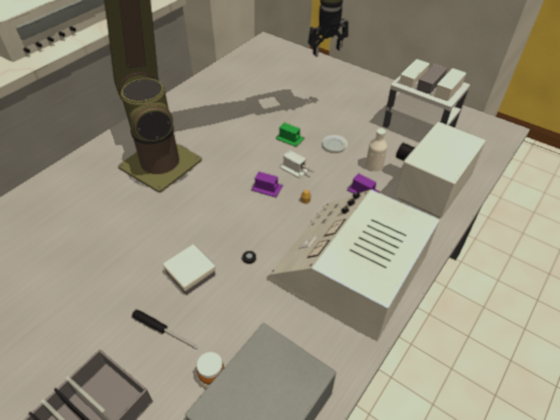

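View pics/top0.png

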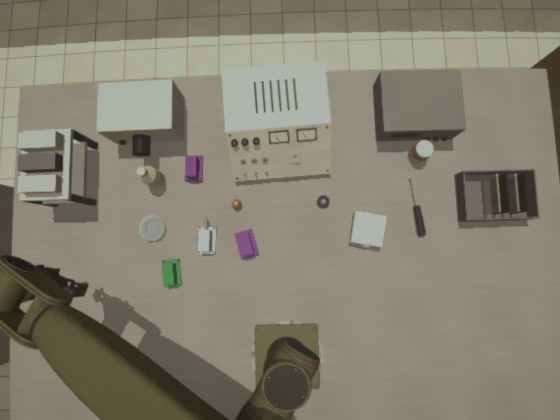

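Run:
```python
import cv2,numpy as np
s=cv2.imread('pics/scene0.png');t=cv2.imread('pics/top0.png')
def cr(i,x,y,w,h): return cv2.resize(i[y:y+h,x:x+w],(400,300),interpolation=cv2.INTER_CUBIC)
m=np.vstack([np.hstack([cr(s,270,140,56,42),cr(t,182,210,56,42)]),np.hstack([cr(s,260,180,120,90),cr(t,220,110,120,90)])])
cv2.imwrite('pics/m1.png',m)
```

```text
(no output)
```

View pics/m1.png

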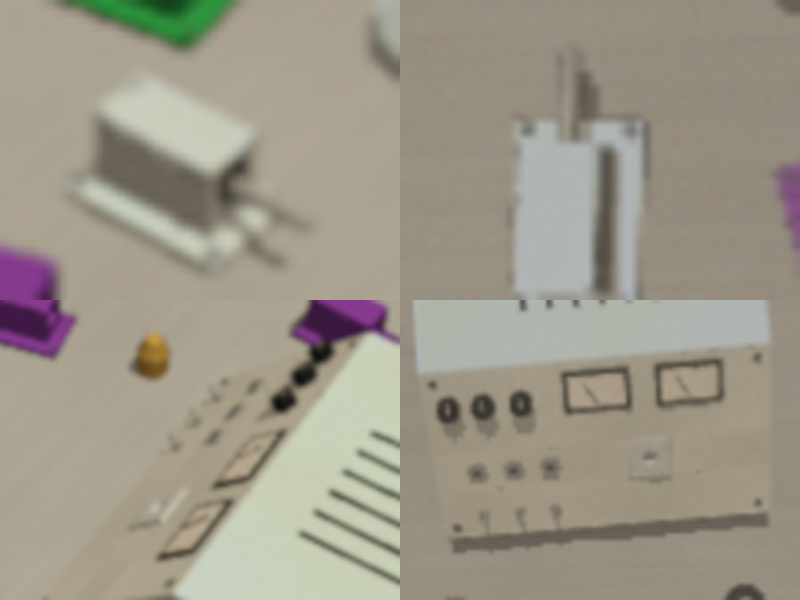

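Run:
```python
from h import *
c=cam('top'); s=cam('scene')
print('shank',onplane(c,[[205.5,217],[206.1,229]],.031))
print('sleeve foot front corners',onplane(c,[[198,227.5],[214.8,227.5],[198.,252],[214,252]],.008))
print('socket top',onplane(c,[[295,158]],.086),depthpts(c,[[295,158],[290,158],[300,158]]))
print('scene',depthpts(s,[[306,245],[311,241],[316,174],[306,168]]),onplane(s,[[308.5,243]],.086),onplane(s,[[313,172]],.031))
# slope plane from depth
u,v=np.meshgrid(np.arange(240,325),np.arange(135,175)); uv=np.c_[u.ravel(),v.ravel()]
P=depthpts(c,uv); P=P[(P[:,2]>.05)&(P[:,2]<.14)]
A=np.c_[P[:,:2],np.ones(len(P))]
for _ in range(5):
    k=np.linalg.lstsq(A,P[:,2],rcond=None)[0]; r=P[:,2]-A@k; m=abs(r)<.004; A=A[m];P=P[m]
print('plane',k,len(P)); n=np.array([-k[0],-k[1],1]);n/=np.linalg.norm(n);print(n)
for uv in [(295,158)]:
    o,d=ray(c,uv); d=d[0]; tt=(k[0]*o[0]+k[1]*o[1]+k[2]-o[2])/(d[2]-k[0]*d[0]-k[1]*d[1]); print(o+d*tt)
    o,d=ray(s,(308.5,243)); d=d[0]; tt=(k[0]*o[0]+k[1]*o[1]+k[2]-o[2])/(d[2]-k[0]*d[0]-k[1]*d[1]); print(o+d*tt)
```

```text
shank [[0.45568379 0.25227421 0.031     ]
 [0.41633226 0.25063252 0.031     ]]
sleeve foot front corners [[0.42320336 0.28257435 0.008     ]
 [0.4217197  0.22619359 0.008     ]
 [0.34207504 0.28321454 0.008     ]
 [0.34083994 0.22980963 0.008     ]]
socket top [[ 0.63024172 -0.04530424  0.086     ]] [[ 0.63238985 -0.04550533  0.07643956]
 [ 0.63224721 -0.02956158  0.07933045]
 [ 0.6308586  -0.06126313  0.08101729]]
scene [[ 0.6422285  -0.06129031  0.09597506]
 [ 0.64739202 -0.04547493  0.10114765]
 [ 0.45841507  0.27228537  0.00332973]
 [ 0.43015935  0.25220449  0.02973263]] [[ 0.63959921 -0.04472582  0.086     ]] [[0.46035867 0.2487467  0.031     ]]
plane [ 0.98714074  0.05330188 -0.54171814] 2028
[-0.70201133 -0.03790596  0.71115627]
[ 0.63171348 -0.04544202  0.07944983]
[ 0.6404403  -0.04612506  0.08802802]
```

>>> send_rows(steps=[[8.5, [2.7, -5.6, 0], 9], [8.5, [5.4, -11.2, 0], 18], [8.5, [8.1, -16.8, 0], 27], [8.5, [10.8, -22.4, 0], 27.8], [8.5, [13.5, -28, -1], 27.8]])

```text
time: 0.88
tcp_pos: [0.4144, 0.3062, 0.1971]
tool_rot: [-0.067, 3.138, 0.002]
force: [0.8, 0.5, 0.7]
gripper_width: 0.995
gripper_force: 0.0
```

>>> send_rows(steps=[[8.5, [2.2, -4.5, -3], 0], [8.5, [2.2, -5.2, -5], 0], [8.5, [2.2, -5.2, -5], 0]])

```text
time: 1.25
tcp_pos: [0.4338, 0.2551, 0.144]
tool_rot: [0.065, -3.137, 0.002]
force: [-0.3, 0.4, 0.4]
gripper_width: 0.994
gripper_force: 0.0
```

Run:
```python
from h import *
c=cam('wrist'); save(c,'w1.png'); st=robot.get_state(); print(st['tcp_pos'],st['tool_rot'],st['time'],st['force'])
print(-c['R'].T@c['t'],proj(c,[[.411,.25,.031],[.456,.252,.031],st['tcp_pos']]))
```

```text
[0.43460989 0.25614226 0.14552955] [ 6.70915356e-02 -3.13933258e+00  2.07947815e-04] 1.3 [-0.54160533  0.11471137 -0.94567945]
[0.35757937 0.25287077 0.31235927] [[274.23558289 169.86233833]
 [274.65312608 219.23508093]
 [280.27774894 251.44446163]]
```

View pics/w1.png

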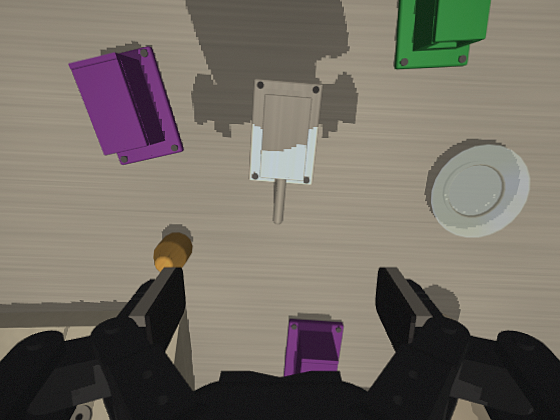

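Run:
```python
from h import *
c=cam('wrist'); g=c['image'].astype(int)
for v in (190,200,210,216): print(v, c['image'][v,268:290].mean(1).astype(int))
print(c['image'][176:230,278].mean(1).astype(int))
print(onplane(c,[[279,190],[279,210],[278,223]],.031)[:,:2], onplane(c,[[172,250]],.04), onplane(c,[[250,183],[312,185],[254,80],[320,84]],.008))
print(robot.get_state()['tcp_pos'])
```

```text
190 [143 143 144 148 120  70  87 115 129 139 149 146 137 127 113  96 126 148
 143 143 141 142]
200 [141 142 145 133  90  84 112 125 137 150 150 138 130 114  92 123 145 142
 140 141 141 141]
210 [140 139 142 126 100 107 125 137 148 151 140 129 115  86 119 145 141 141
 141 141 141 141]
216 [143 146 150 118  94 118 132 141 152 149 133 120  99 113 141 150 149 149
 150 149 150 150]
[203 135 132 138 139 141 142 143 145 144 147 149 149 149 149 150 150 149
 149 150 149 150 150 151 150 149 151 149 148 146 145 144 142 141 140 139
 138 135 136 135 133 133 132 131 125 114 123 143 145 146 146 148 145 145]
[[0.43014111 0.25601208]
 [0.44867036 0.25678436]
 [0.46113592 0.25639223]] [[0.48776856 0.1617349  0.04      ]] [[0.43034927 0.22844678 0.008     ]
 [0.42979895 0.28732685 0.008     ]
 [0.33919677 0.23057257 0.008     ]
 [0.34000324 0.28775424 0.008     ]]
[0.43518289 0.25678372 0.14659403]
```

Run:
```python
from h import *
c=cam('wrist')
p=onplane(c,[[278,190],[277,200],[276.2,210],[275.6,216],[275.5,222]],.031); print(p); print(np.degrees(np.arctan(np.polyfit(p[:4,0],p[:4,1],1)[0])))
# scene cross-check of tip
s=cam('scene'); g=s['image'][150:185,285:320]; cv2.imwrite('pics/x.png',cv2.resize(g[:,:,::-1],None,fx=16,fy=16,interpolation=cv2.INTER_CUBIC))
print(proj(s,[p[-1],p[0]]))
print(robot.get_state()['tool_rot'],robot.get_state()['tcp_pos'])
```

```text
[[0.43123059 0.25587531 0.031     ]
 [0.44048548 0.25536557 0.031     ]
 [0.44991067 0.25502663 0.031     ]
 [0.45565756 0.25471128 0.031     ]
 [0.46145128 0.25484874 0.031     ]]
-2.64638161068173
[[314.31231802 171.12086517]
 [306.90975455 167.24632849]]
[-6.96964325e-02  3.13891651e+00  1.67812560e-03] [0.43564251 0.25721914 0.14744293]
```

View pics/x.png

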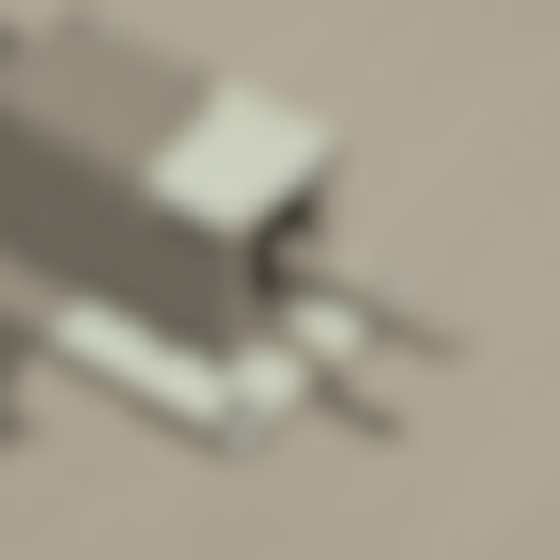

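>>> send_rows(steps=[[3.5, [0.9, -0.1, -3], -4], [3, [0.9, -0.1, -6], -4], [3, [0.9, -0.1, -9], -4], [3, [0.9, -0.1, -11.5], -4], [3, [0.9, -0.1, -11.5], -4]])

```text
time: 2.08
tcp_pos: [0.4429, 0.2551, 0.0299]
tool_rot: [-0.04, -3.138, 0.002]
force: [-1.0, 0.3, -0.0]
gripper_width: 0.356
gripper_force: 0.0
```

Run:
```python
from h import *
c=cam('wrist'); save(c,'w2.png'); c2=cam('scene'); save(c2,'s2.png')
for i in range(3):
    st=robot.get_state(); print(st['tcp_pos'],st['tool_rot'],st['force'],st['gripper_width']); cam('top')
```

```text
[0.44502269 0.25576193 0.03241891] [4.11742221e-02 3.13967538e+00 1.23307329e-03] [ 1.06302333 -0.47154208  0.10128841] 0.35101034854821567
[0.44548732 0.25582178 0.03292775] [4.15133573e-02 3.13864033e+00 2.02245624e-03] [ 0.20415688 -0.86373896 -0.71013787] 0.35101293538543993
[0.44563186 0.25575339 0.03309304] [4.18503476e-02 3.13823380e+00 2.28895413e-03] [-0.69063995 -0.55951568 -0.06468801] 0.35160855106584454
```

View pics/w2.png

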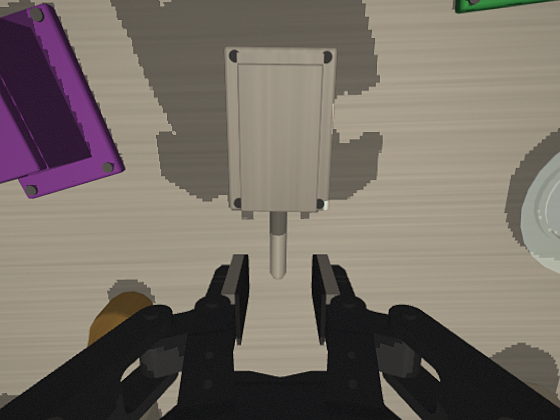

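>>> send_rows(steps=[[0, [0, 0, 0], 0], [0, [0, 0, 0], 0], [0, [0, 0, 0], 0], [0, [0, 0, 0], 0]])

```text
time: 2.82
tcp_pos: [0.4443, 0.2546, 0.0311]
tool_rot: [-0.043, -3.141, 0.0]
force: [0.5, -0.4, -0.5]
gripper_width: -0.004
gripper_force: 0.0
```

Run:
```python
from h import *
w=cv2.imread('pics/w2.png'); c=cam('wrist'); save(c,'w3.png'); s=cam('scene'); save(s,'s3.png')
def cr(i,x,y,w,h): return cv2.resize(np.ascontiguousarray(i[y:y+h,x:x+w]),(400,300),interpolation=cv2.INTER_CUBIC)
cv2.imwrite('pics/m3.png',np.hstack([cr(c['image'][:,:,::-1],200,180,160,120),cr(s['image'][:,:,::-1],270,135,80,60)]))
print(onplane(c,[[278,277]],.031),proj(c,[robot.get_state()['tcp_pos']]))
```

```text
[[0.46176778 0.25386977 0.031     ]] [[278.4767345  248.92283647]]
```

View pics/m3.png

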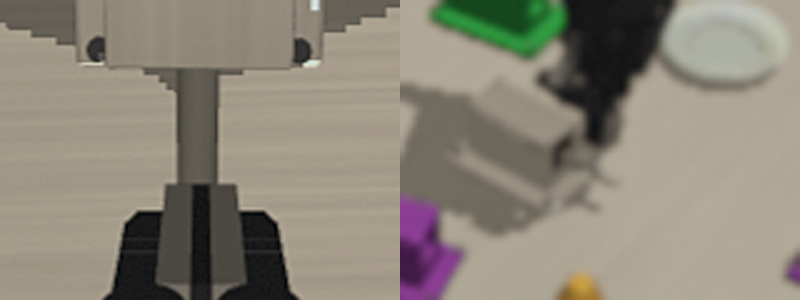

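Run:
```python
from h import *
c=cam('wrist')
for uv in [(279,215),(279,235),(279,250),(270,262),(286,262),(279,262),(270,258),(270,285),(286,285),(250,270),(290,190)]: print(uv,depthpts(c,[uv])[0].round(4))
s=cam('scene'); print(robot.get_state()['tcp_pos'])
```

```text
(279, 215) [0.4229 0.2556 0.0354]
(279, 235) [0.4344 0.2552 0.0348]
(279, 250) [0.443 0.255 0.035]
(270, 262) [0.4321 0.2515 0.0708]
(286, 262) [0.4333 0.2584 0.0688]
(279, 262) [0.4334 0.2553 0.0684]
(270, 258) [0.4329 0.2513 0.0653]
(270, 285) [0.4326 0.252  0.0888]
(286, 285) [0.4328 0.258  0.0887]
(250, 270) [0.4366 0.2425 0.0689]
(290, 190) [0.4055 0.2612 0.0509]
[0.44427712 0.25466362 0.03101931]
```

Run:
```python
from h import *
s=cam('scene'); 
for z in(.023,.04,.062,.09): print(z,proj(s,[[.444,.2546,z]]))
for v in range(150,178,2): print(v,[tuple(x) for x in depthpts(s,[(309,v),(312,v)]).round(3)], s['image'][v,[309,312]].mean(1))
c=cam('wrist'); 
for v in range(244,262,1): print(v,depthpts(c,[(270,v)])[0].round(4),c['image'][v,270])
```

```text
0.023 [[309.76287907 170.80173264]]
0.04 [[310.01261487 166.98733767]]
0.062 [[310.34195262 161.95880242]]
0.09 [[310.77148433 155.40330597]]
150 [(np.float64(0.445), np.float64(0.24), np.float64(0.123)), (np.float64(0.455), np.float64(0.241), np.float64(0.127))] [24.33333333 23.33333333]
152 [(np.float64(0.441), np.float64(0.247), np.float64(0.108)), (np.float64(0.46), np.float64(0.235), np.float64(0.126))] [25.33333333 22.        ]
154 [(np.float64(0.456), np.float64(0.224), np.float64(0.123)), (np.float64(0.456), np.float64(0.241), np.float64(0.111))] [26.         31.66666667]
156 [(np.float64(0.456), np.float64(0.224), np.float64(0.115)), (np.float64(0.453), np.float64(0.247), np.float64(0.098))] [27.66666667 49.33333333]
158 [(np.float64(0.454), np.float64(0.229), np.float64(0.102)), (np.float64(0.453), np.float64(0.249), np.float64(0.087))] [24.33333333 76.        ]
160 [(np.float64(0.444), np.float64(0.245), np.float64(0.078)), (np.float64(0.452), np.float64(0.251), np.float64(0.077))] [24.66666667 79.        ]
162 [(np.float64(0.446), np.float64(0.243), np.float64(0.071)), (n
[... 1134 characters left out ...]
.2501 0.0309] [141 133 118]
245 [0.4417 0.2501 0.0312] [142 134 119]
246 [0.4418 0.2501 0.0322] [142 134 119]
247 [0.4426 0.25   0.0317] [141 133 118]
248 [0.4433 0.25   0.0315] [139 131 116]
249 [0.4438 0.25   0.0319] [138 131 116]
250 [0.4446 0.25   0.0314] [139 130 115]
251 [0.4452 0.2499 0.0314] [142 133 118]
252 [0.4461 0.2499 0.0308] [147 138 122]
253 [0.4462 0.2499 0.0319] [110 104  94]
254 [0.433  0.2512 0.0609] [77 74 68]
255 [0.4324 0.2513 0.0633] [73 69 63]
256 [0.4326 0.2513 0.0639] [75 72 65]
257 [0.4325 0.2514 0.0651] [76 73 66]
258 [0.4329 0.2514 0.0653] [75 71 66]
259 [0.4328 0.2514 0.0665] [76 73 66]
260 [0.4325 0.2514 0.068 ] [74 71 65]
261 [0.433  0.2514 0.068 ] [76 73 66]
```

>>> send_rows(steps=[[3, [0, 0, 0], 0], [3, [0, 0, 0], 0], [3, [0, 0, -1.2], 0], [3, [0, 0, -2.4], 0], [3, [0, 0, -2.4], 0]])

```text
time: 3.75
tcp_pos: [0.4428, 0.254, 0.005]
tool_rot: [-0.043, -3.138, 0.003]
force: [-0.1, -0.3, -0.0]
gripper_width: 0.352
gripper_force: 0.0
```

```bash
cat >> h.py <<'E'
def tips():
    """pad front faces seen from the wrist camera: lowest point of the dark pads near the tool line"""
    c=cam('wrist'); st=robot.get_state(); u,v=np.meshgrid(np.arange(200,360),np.arange(200,330)); uv=np.c_[u.ravel(),v.ravel()]
    P=depthpts(c,uv); t=st['tcp_pos']; D=c['image'][uv[:,1],uv[:,0]].mean(1)<95
    m=D&(abs(P[:,0]-t[0])<.03)&(abs(P[:,1]-t[1])<.04)&(P[:,2]>t[2]+.0)&(P[:,2]<t[2]+.08)
    Q=P[m]; lo=np.percentile(Q[:,2],2); return lo,lo-t[2],Q[Q[:,2]<lo+.01].mean(0),t,st['force'],st['gripper_width']
E
python3 - <<'E'
from h import *
print(tips())
E
```

```text
(np.float64(0.010945002079611648), np.float64(0.005061427963943802), array([0.42195055, 0.2536128 , 0.00953223]), array([0.44343818, 0.25429874, 0.00588357]), array([ 0.35169384,  0.145149  , -0.17788991]), 0.35178304353785295)
```

```bash
sed -i "s/abs(P\[:,0\]-t\[0\])<.03/abs(P[:,0]-t[0]+.011)<.005/; s/t\[2\]+.0)/t[2]+.012)/" h.py
python3 - <<'E'
from h import *
print(tips()); c=cam('wrist'); i=c['image'][:,:,::-1][170:290,200:360]; s=cam('scene')['image'][:,:,::-1][135:195,270:350]
cv2.imwrite('pics/m4.png',np.hstack([cv2.resize(np.ascontiguousarray(k),(400,300),interpolation=2) for k in(i,s)]))
E
```

```text
(np.float64(0.03420780079559463), np.float64(0.027671850153894832), array([0.43329258, 0.25520636, 0.03773629]), array([0.44397796, 0.25457173, 0.00653595]), array([0.80635953, 0.48491329, 0.54055187]), 0.35553153832012147)
```

View pics/m4.png

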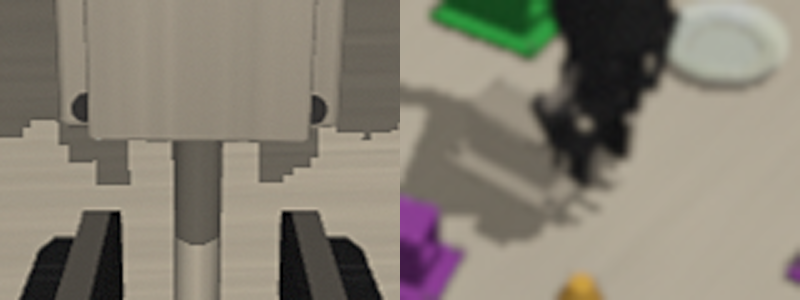

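>>> send_rows(steps=[[3, [0, 0, -1.1], 0], [3, [0, 0, -1.1], 0], [0, [0, 0, -1.1], 0], [0, [0, 0, -1.1], 0], [0, [0, 0, -1.1], 0]])

```text
time: 4.58
tcp_pos: [0.4444, 0.2547, -0.0038]
tool_rot: [0.043, 3.141, 0.0]
force: [-0.3, -0.5, -1.1]
gripper_width: 0.075
gripper_force: 58.5
```

Run:
```python
from h import *
print(tips())
for _ in range(3): s=robot.get_state(); print(s['tcp_pos'],s['force'],s['gripper_width'],s['gripper_force']); cam('wrist')
```

```text
(np.float64(0.02940711618738806), np.float64(0.03320165881930267), array([0.43423867, 0.25576604, 0.03409786]), array([ 0.44439598,  0.25473531, -0.00379454]), array([-0.31817458,  0.13219064, -0.43444509]), 0.07708703013668076)
[ 0.44439598  0.25473531 -0.00379454] [-0.31817458  0.13219064 -0.43444509] 0.07708703013668076 58.55100855231285
[ 0.44440603  0.25471396 -0.00380317] [-3.75017201e-04 -3.00059320e-01 -3.82997752e-01] 0.07478725271687334 58.55308424681425
[ 0.44439863  0.25471776 -0.00381356] [ 0.61133147 -0.29350727 -0.72020072] 0.07633004606307292 58.554339073598385
```

>>> send_rows(steps=[[2, [0, 0, 0], 0], [2, [0, 0, -0.6], 0], [2, [0, 0, -0.6], 0], [0, [0, 0, -0.6], 0], [0, [0, 0, -0.6], 0]])

```text
time: 5.4
tcp_pos: [0.4443, 0.2547, -0.0099]
tool_rot: [-0.043, -3.141, 0.0]
force: [0.4, 0.1, 0.9]
gripper_width: 0.08
gripper_force: 58.5
```

>>> send_rows(steps=[[0, [0, 0, 0], 0], [0, [0, 0, 0], 0]])

```text
time: 5.65
tcp_pos: [0.4443, 0.2547, -0.0099]
tool_rot: [0.043, 3.141, 0.0]
force: [-1.1, 0.4, -1.1]
gripper_width: 0.08
gripper_force: 58.5
```

Run:
```python
from h import *
print(tips())
for _ in range(2): s=robot.get_state(); print(s['tcp_pos'],s['tool_rot'],s['force'],s['gripper_width'],s['gripper_force']); c=cam('wrist')
for v in range(225,262,3): print(v,depthpts(c,[(268,v)])[0].round(4),c['image'][v,268])
```

```text
(np.float64(0.02308470242560254), np.float64(0.03296279455905407), array([0.43476691, 0.25585578, 0.02738422]), array([ 0.44433795,  0.2547042 , -0.00987809]), array([ 0.67427067,  0.051449  , -0.23507702]), 0.07886412728943115)
[ 0.44433795  0.2547042  -0.00987809] [4.30219742e-02 3.14125218e+00 4.22024459e-06] [ 0.67427067  0.051449   -0.23507702] 0.07886412728943115 58.45688581466675
[ 0.44433512  0.25471641 -0.00988279] [4.30895403e-02 3.14122716e+00 3.74383004e-05] [-0.06135414 -0.44100785  0.11080962] 0.07712212283348206 58.45650304108858
225 [0.4072 0.2524 0.0513] [149 139 123]
228 [0.4086 0.2523 0.0505] [149 140 125]
231 [0.4098 0.2522 0.0503] [148 140 124]
234 [0.4106 0.2522 0.0511] [147 138 124]
237 [0.4122 0.2521 0.0499] [148 139 124]
240 [0.4129 0.2521 0.0509] [149 141 125]
243 [0.4359 0.2496 0.0007] [105 100  90]
246 [ 4.381e-01  2.494e-01 -3.000e-04] [109 103  92]
249 [ 0.4401  0.2493 -0.001 ] [106 101  91]
252 [0.4409 0.2494 0.001 ] [111 104  94]
255 [0.4325 0.2504 0.022 ] [80 76 69]
258 [0.4328 0.2505 0.0245] [72 68 62]
261 [0.4325 0.2506 0.0282] [63 59 56]
```

>>> send_rows(steps=[[0, [1.5, -0.04, 0.05], 0], [0, [3, -0.08, 0.05], 0], [0, [4.5, -0.12, 0.05], 0], [0, [6, -0.16, 0.05], 0], [0, [7.5, -0.2, 0.05], 0]])

```text
time: 6.42
tcp_pos: [0.5205, 0.2526, -0.0095]
tool_rot: [-0.043, -3.141, 0.0]
force: [-0.2, 0.1, -1.0]
gripper_width: 0.08
gripper_force: 58.5
```

>>> send_rows(steps=[[0, [2, -0.05, 0], 0], [0, [2, -0.05, 0], 0]])

```text
time: 6.68
tcp_pos: [0.541, 0.2522, -0.0092]
tool_rot: [0.044, 3.14, 0.001]
force: [0.2, 0.3, -1.2]
gripper_width: 0.081
gripper_force: 58.5
```

Run:
```python
from h import *
c=cam('wrist'); save(c,'w5.png'); s=robot.get_state(); print(s['tcp_pos'],s['force'],s['torque'],s['gripper_width'],s['gripper_force'])
for v in range(60,262,6): print(v,depthpts(c,[(279,v)])[0].round(4),c['image'][v,279])
t=cam('top'); 
for n,uv,z in [('obj',(237,204),.044),('dish',(152,228),.01),('puck',(323,201),.014)]: print(n,onplane(t,[uv],z))
```

```text
[ 0.53977158  0.25208527 -0.00950724] [ 0.18806757 -0.18338932 -1.37842655] [-0.04642599 -0.04878426 -0.0329914 ] 0.08425606032479079 58.49031809717417
60 [ 0.4457  0.2553 -0.0006] [119 113 102]
66 [0.4524 0.2552 0.0424] [50 47 47]
72 [0.4542 0.2551 0.0431] [46 44 43]
78 [0.4559 0.255  0.0415] [47 44 45]
84 [0.4577 0.255  0.0409] [47 45 44]
90 [0.4596 0.2549 0.0409] [47 46 45]
96 [0.4616 0.2549 0.0422] [42 40 41]
102 [0.4635 0.2548 0.0429] [102  96  88]
108 [0.4654 0.2548 0.0415] [42 42 40]
114 [0.4673 0.2547 0.0412] [44 42 41]
120 [0.4693 0.2547 0.0416] [43 41 40]
126 [0.4713 0.2546 0.0418] [44 44 43]
132 [0.4733 0.2545 0.0415] [40 38 38]
138 [0.4752 0.2545 0.0431] [99 92 85]
144 [0.4775 0.2544 0.0411] [41 39 38]
150 [0.4796 0.2544 0.0409] [43 41 38]
156 [0.4818 0.2543 0.0404] [40 39 40]
162 [0.4838 0.2542 0.0417] [40 39 38]
168 [0.4859 0.2542 0.0417] [46 42 42]
174 [0.4879 0.2541 0.0425] [63 58 56]
180 [0.4905 0.254  0.041 ] [41 38 39]
186 [0.4924 0.254  0.0422] [36 34 34]
192 [0.4948 0.2539 0.0415] [34 33 31]
198 [0.4968 0.2538 0.0427] [34 31 33]
204 [0.4993 0.2538 0.0422] [95 88 83]
210 [0.5017 0.2537 0.0417] [34 33 33]
216 [0.5038 0.2536 0.0427] [34 32 33]
222 [0.5062 0.2536 0.0425] [34 33 32]
228 [0.5089 0.2535 0.0417] [33 31 32]
234 [0.5135 0.2533 0.0364] [122 114 104]
240 [0.5162 0.2533 0.0363] [117 112 100]
246 [0.5182 0.2532 0.0376] [118 112 100]
252 [0.5215 0.2531 0.0361] [119 113 102]
258 [0.5236 0.2531 0.0374] [119 113 101]
obj [[0.49401543 0.146249   0.044     ]]
dish [[0.42542848 0.438084   0.01      ]]
puck [[ 0.49899068 -0.13467359  0.014     ]]
```

>>> send_rows(steps=[[0, [-0.8, 0, -0.8], 0], [0, [-0.8, 0, -1.6], 0], [0, [-0.8, 0, -1.9], 0], [0, [-0.8, 0, -1.9], 0]])

```text
time: 7.28
tcp_pos: [0.5294, 0.2521, -0.025]
tool_rot: [-0.042, -3.135, 0.003]
force: [-15.6, -6.2, 28.0]
gripper_width: 0.079
gripper_force: 74.7
```

```bash
cat >> h.py <<'E'
def pinline():
    c=cam('wrist')
    for u in (270,279,288):
        a=[depthpts(c,[(u,v)])[0] for v in range(60,262,4)]; print(u,[tuple((x*1000).astype(int)) for x in a][::3])
    return c
E
python3 - <<'E'
from h import *
print(tips()); c=cam('wrist')
for v in range(60,262,12): print(v,depthpts(c,[(279,v)])[0].round(4),c['image'][v,279])
E
```

```text
(np.float64(0.008121565665491354), np.float64(0.03307637833928086), array([0.52007493, 0.25344206, 0.01245325]), array([ 0.52943099,  0.25212616, -0.02495481]), array([-16.17022312,  -5.81070688,  28.34398424]), 0.08130911042396995)
60 [ 0.4361  0.2551 -0.    ] [122 116 104]
72 [0.4429 0.255  0.0264] [46 42 44]
84 [0.4466 0.2549 0.0261] [51 50 48]
96 [0.4503 0.2548 0.026 ] [44 42 41]
108 [0.4542 0.2547 0.0271] [48 46 44]
120 [0.4581 0.2546 0.0265] [48 45 42]
132 [0.4621 0.2545 0.0263] [43 41 40]
144 [0.4663 0.2544 0.025 ] [42 40 40]
156 [0.4702 0.2543 0.0274] [44 42 42]
168 [0.4747 0.2542 0.0264] [49 46 45]
180 [0.479  0.254  0.0268] [38 37 36]
192 [0.4836 0.2539 0.0262] [36 35 36]
204 [0.488  0.2538 0.0269] [97 90 85]
216 [0.4926 0.2537 0.0271] [34 31 33]
228 [0.4976 0.2535 0.0263] [33 30 32]
240 [0.5047 0.2533 0.021 ] [123 116 105]
252 [0.5102 0.2531 0.0205] [122 116 104]
```

>>> send_rows(steps=[[0, [-0.3, 0, 1], 0], [0, [-0.3, 0, 5], 0], [0, [-0.3, 0, 9], 0], [0, [-1.3, -5, 9], 5], [0, [-2.3, -10, 9], 5]])

```text
time: 8.0
tcp_pos: [0.5079, 0.1516, 0.0618]
tool_rot: [-0.098, 3.139, -0.0]
force: [-0.3, -0.4, -0.8]
gripper_width: 0.082
gripper_force: 58.9
```

Run:
```python
from h import *
s=robot.get_state(); print(s['tcp_pos'],s['tool_rot'],s['force'],s['gripper_width'])
t=cam('top'); h=cv2.cvtColor(t['image'],cv2.COLOR_RGB2HSV)
m=cv2.inRange(h,(135,80,30),(160,255,255)); n,l,st,ce=cv2.connectedComponentsWithStats(m)
for a in st[1:]:
    if a[4]>30: x,y,w,hh=a[:4]; print(a,onplane(t,[[x,y+hh],[x+w,y]],.008))
# free space check of the laying region: heights
u,v=np.meshgrid(np.arange(255,315,5),np.arange(188,255,6)); P=depthpts(t,np.c_[u.ravel(),v.ravel()]); print((P[:,2]*1000).astype(int).reshape(u.shape)); print(P[[0,11,-12,-1],:2])
```

```text
[0.50790708 0.15160632 0.06182338] [-9.79156913e-02  3.13889329e+00 -6.92535003e-05] [-0.30228662 -0.35675789 -0.76629824] 0.08212970313240389
[185 156  18  25 267] [[0.58130529 0.32611715 0.008     ]
 [0.66519159 0.26433099 0.008     ]]
[246 232  11  25 154] [[0.32192566 0.12405677 0.008     ]
 [0.4030836  0.08605171 0.008     ]]
[[ 3  2  2  2 -6  0  2 -1  0  2  1  3]
 [ 2  1  5  0  2  0 -2  3  0  0  3  3]
 [ 2  2  4 -1  1 -6  0 -1 -1 -4 -1 -2]
 [ 2  3  0  0  3 -2  4  0 -4 -3  0  3]
 [ 3 -1  0  4  1 -1  3  1 -5 -2  1  1]
 [ 0 -1  4  0 -1  1  0 -3 -1  3  1  3]
 [ 0  2  0  4  0 -3  3  1  3  1  0  1]
 [ 3  0  3  1  1  5  0 -2  0  0 -4  2]
 [-2 -1 -1  0 -3  2  0  0  0 -1  3  0]
 [ 7 -1  0 -1  3 -2  3 -4 -1  0  0  0]
 [ 6  0  1 -1 -1  1  0 -5 -2  0  0 -1]
 [12  1 -3 -2 -2  0  3  0  1  0  3  6]]
[[ 0.55067605  0.09002884]
 [ 0.54516797 -0.09393446]
 [ 0.33106203  0.09385015]
 [ 0.32628842 -0.0862826 ]]
```

>>> send_rows(steps=[[0, [-0.2, -5, 0], 0], [0, [-0.5, -10, 0], 0], [0, [-0.8, -15, -1], 0], [0, [-0.8, -15, -5], 0], [0, [-0.8, -15, -8], 0]])

```text
time: 8.68
tcp_pos: [0.4992, 0.0016, -0.0201]
tool_rot: [0.091, -3.139, -0.0]
force: [-0.2, 0.7, -2.0]
gripper_width: 0.082
gripper_force: 59.0
```

>>> send_rows(steps=[[0, [0, 0, -0.3], 0], [0, [0, 0, -0.3], 0]])

```text
time: 8.93
tcp_pos: [0.5004, 0.0025, -0.0211]
tool_rot: [-0.095, 3.14, 0.0]
force: [-0.7, -0.1, -0.7]
gripper_width: 0.079
gripper_force: 59.0
```

Run:
```python
from h import *
c=cam('wrist'); save(c,'w6.png'); s=robot.get_state(); print(s['tcp_pos'],s['force'],s['torque'],s['gripper_width'])
for v in range(60,262,12): print(v,depthpts(c,[(279,v)])[0].round(4),depthpts(c,[(262,v)])[0].round(4))
```

```text
[ 0.5010453   0.00240656 -0.02040806] [-1.51047816e+00  2.76618649e-04 -5.17479526e-01] [-0.00386657 -0.08064689 -0.010438  ] 0.0829028558122676
60 [ 0.4067 -0.0028 -0.0007] [ 0.4073 -0.0096  0.0012]
72 [ 0.4138 -0.0023  0.0304] [ 0.4141 -0.0079  0.0294]
84 [ 0.4174 -0.002   0.0299] [ 0.4177 -0.0077  0.029 ]
96 [ 0.4212 -0.0018  0.0296] [ 0.4215 -0.0075  0.0302]
108 [ 0.425  -0.0016  0.0296] [ 0.4254 -0.0074  0.0287]
120 [ 0.4289 -0.0014  0.0294] [ 0.4293 -0.0072  0.0292]
132 [ 0.433  -0.0011  0.0292] [ 0.4332 -0.007   0.0307]
144 [ 0.4369 -0.0009  0.0308] [ 0.4373 -0.0068  0.0309]
156 [ 0.4411 -0.0006  0.0307] [ 0.4417 -0.0067  0.0294]
168 [ 4.454e-01 -4.000e-04  3.030e-02] [ 0.4458 -0.0064  0.0305]
180 [ 4.498e-01 -1.000e-04  3.010e-02] [ 0.4503 -0.0063  0.0297]
192 [4.542e-01 1.000e-04 3.040e-02] [ 0.4547 -0.0061  0.0299]
204 [4.587e-01 4.000e-04 3.070e-02] [ 0.4594 -0.0059  0.0298]
216 [0.4637 0.0007 0.0298] [ 0.4636 -0.0056  0.031 ]
228 [0.4684 0.001  0.0301] [ 0.4686 -0.0054  0.0305]
240 [0.4755 0.0014 0.0249] [ 4.864e-01 -6.200e-03  4.000e-04]
252 [0.4808 0.0017 0.0247] [ 4.927e-01 -5.900e-03  3.000e-04]
```

>>> send_rows(steps=[[0, [0, 0, -0.3], 0], [0, [0, 0, -0.5], 0], [0, [0, 0, -0.6], 0], [0, [0, 0, -0.6], 0]])

```text
time: 9.48
tcp_pos: [0.5011, 0.0023, -0.0249]
tool_rot: [-0.094, 3.14, 0.0]
force: [-7.4, 1.3, 13.9]
gripper_width: 0.083
gripper_force: 67.3
```

Run:
```python
from h import *
c=cam('wrist'); s=robot.get_state(); print(s['tcp_pos'],s['force'],s['torque'],s['gripper_width'])
for v in range(84,262,24): print(v,depthpts(c,[(279,v)])[0].round(4))
```

```text
[ 0.50113591  0.00230674 -0.02492837] [-6.39195941  0.78338183 14.31909289] [ 0.23227641  1.13432782 -0.01467467] 0.07967552054240486
84 [ 0.4182 -0.0022  0.0264]
108 [ 0.4257 -0.0017  0.0274]
132 [ 0.4337 -0.0013  0.0262]
156 [ 0.442  -0.0008  0.0258]
180 [ 4.508e-01 -2.000e-04  2.520e-02]
204 [4.596e-01 3.000e-04 2.650e-02]
228 [0.469  0.0008 0.0266]
252 [0.4819 0.0016 0.0202]
```

>>> send_rows(steps=[[0, [0, 0, 0.25], 0], [2.5, [0, 0, 0.25], 0], [3, [0, 0, 0.25], 0], [3, [0, 0, 0.25], 0], [3, [0, 0, 0.25], 0]])

```text
time: 10.15
tcp_pos: [0.5002, 0.0022, -0.0251]
tool_rot: [0.094, -3.14, -0.0]
force: [-0.3, 0.7, -1.0]
gripper_width: 0.347
gripper_force: 0.0
```

Run:
```python
from h import *
c=cam('wrist'); save(c,'w7.png'); s=robot.get_state(); print(s['tcp_pos'],s['tool_rot'],s['force'],s['gripper_width'])
for v in range(72,290,12): print(v,depthpts(c,[(279,v)])[0].round(4))
print(tips())
```

```text
[ 0.5002439   0.0022095  -0.02503196] [ 9.40854830e-02 -3.13993227e+00  6.93357855e-06] [-0.62256763  0.24570628  0.06680515] 0.347287919174579
72 [ 0.4131 -0.0025  0.0203]
84 [ 0.4169 -0.0023  0.0207]
96 [ 0.4209 -0.002   0.0204]
108 [ 0.4249 -0.0018  0.0198]
120 [ 0.4289 -0.0016  0.0214]
132 [ 0.4331 -0.0013  0.0206]
144 [ 0.4376 -0.0011  0.0195]
156 [ 0.4419 -0.0008  0.0201]
168 [ 0.4463 -0.0005  0.0206]
180 [ 4.509e-01 -3.000e-04  2.050e-02]
192 [0.4557 0.     0.0199]
204 [4.607e-01 3.000e-04 1.940e-02]
216 [0.4652 0.0006 0.0208]
228 [0.4709 0.0009 0.0191]
240 [0.4777 0.0013 0.0151]
252 [0.4836 0.0016 0.0144]
264 [0.4896 0.002  0.0137]
276 [0.4951 0.0023 0.0142]
288 [0.5005 0.0026 0.0151]
(np.float64(0.006836913735388303), np.float64(0.03185183394480446), array([0.4899733 , 0.00449195, 0.01134142]), array([ 0.50026033,  0.00221063, -0.02501492]), array([-0.88148893, -0.27058306, -0.10091685]), 0.3511701245271324)
```

>>> send_rows(steps=[[4, [0, 0, 0.15], 0], [4, [0, 0, 0.15], 0], [4, [-3, -0.18, 0.15], 0], [4, [-5.7, -0.34, 0.15], 0], [4, [-5.7, -0.34, 0.15], 0]])

```text
time: 10.88
tcp_pos: [0.4416, -0.0011, -0.024]
tool_rot: [0.094, -3.139, -0.0]
force: [-0.4, -0.1, -0.2]
gripper_width: 0.469
gripper_force: 0.0
```

>>> send_rows(steps=[[0, [0, 0, 0], 0], [0, [0, 0, 0], 0], [0, [0, 0, 0], 0], [0, [0, 0, 0], 0]])

```text
time: 11.38
tcp_pos: [0.4451, -0.0014, -0.0225]
tool_rot: [-0.094, 3.137, -0.001]
force: [2.1, -1.0, 4.5]
gripper_width: 0.219
gripper_force: 60.5
```

Run:
```python
from h import *
s=robot.get_state(); print(s['tcp_pos'],s['tool_rot'],s['force'],s['gripper_width'],s['gripper_force']); print(tips())
```

```text
[ 0.44512015 -0.00136277 -0.02253318] [-9.38792178e-02  3.13717210e+00 -6.24125637e-04] [ 2.05911532 -0.96100808  4.52412851] 0.2188164136680194 60.45710563659668
(np.float64(0.010959967883741878), np.float64(0.033490521328918846), array([ 0.43450536, -0.00080162,  0.01799434]), array([ 0.44505103, -0.00134629, -0.02253055]), array([ 2.92446514, -0.35879243,  4.03126254]), 0.21597267472436252)
```

>>> send_rows(steps=[[0, [0, 0, 5.5], 0], [0, [0, -0.5, 11], 0], [0, [1, -1, 17], 0], [0, [3, -2, 22], 0], [0, [7, -3, 26], 0]])

```text
time: 12.05
tcp_pos: [0.5132, -0.0313, 0.2384]
tool_rot: [-0.094, 3.14, -0.0]
force: [0.5, 0.2, -0.6]
gripper_width: 0.219
gripper_force: 59.9
```

>>> send_rows(steps=[[0, [5.5, -0.7, 1], 0], [0, [11, -1.4, 1], 0], [0, [17, -1.4, 1], 0], [0, [19, -1.4, 1], 0], [0, [19, -1.4, 1], 0]])

```text
time: 12.68
tcp_pos: [0.7033, -0.0451, 0.2438]
tool_rot: [0.094, -3.136, -0.001]
force: [0.0, 0.1, -0.9]
gripper_width: 0.219
gripper_force: 59.9
```

Run:
```python
from h import *
cam('wrist'); cam('wrist'); c=cam('wrist'); save(c,'w8.png'); s=robot.get_state(); print(s['time'],s['tcp_pos'],s['tool_rot'],s['force'],s['gripper_width'])
print(-c['R'].T@c['t'],proj(c,[[.634,-.045,.086]]))
```

```text
12.825 [ 0.7022099  -0.04506644  0.24593512] [ 9.40485766e-02 -3.13842357e+00 -3.76240845e-04] [-0.7017513  -0.89173917 -0.01266247] 0.21836863164641573
[ 0.62589851 -0.04896454  0.41356478] [[283.23437269 113.67402036]]
```

View pics/w8.png

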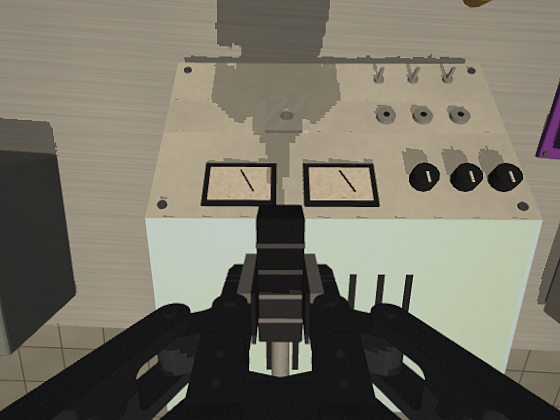

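Run:
```python
from h import *
c=cam('wrist'); g=cv2.cvtColor(c['image'],cv2.COLOR_RGB2GRAY)
print(g[102:128:1,276:298])
u,v=np.meshgrid(np.arange(160,480),np.arange(66,150)); uv=np.c_[u.ravel(),v.ravel()]; P=depthpts(c,uv)
n0=None
A=np.c_[P[:,:2],np.ones(len(P))]; z=P[:,2]; m=(z>.03)&(z<.16)
for _ in range(8):
    k=np.linalg.lstsq(A[m],z[m],rcond=None)[0]; m=abs(z-A@k)<.003
print('slope',k,m.sum()); n=np.array([-k[0],-k[1],1]);n/=np.linalg.norm(n);print(n,np.degrees(np.arctan2(-n[1],-n[0])))
off=((z-A@k)*n[2]).reshape(u.shape); 
print((off[96-66:134-66:2,258-160:312-160:3]*1000).round().astype(int))
for uv in [(286,114)]:
    o,d=ray(c,uv); d=d[0]
    for h in(0,.004):
        print(h,o+d*((h-(o@n-n[2]*k[2]))/(d@n)))
```

```text
[[118 119 120 121 122 124 125 122 122 122 121 119 116 117 117 118 121 120
  119 118 119 121]
 [119 120 122 123 123 124 123 121 122 121 117 116 119 118 118 120 119 117
  119 120 120 122]
 [120 121 122 124 124 122 121 122 119 117 116 117 117 117 119 120 118 118
  120 120 121 122]
 [119 122 123 123 123 122 124 121 117 116 117 117 116 119 121 120 119 121
  120 121 122 125]
 [124 125 124 121 123 123 121 118 117 117 117 117 119 121 119 116 120 120
  120 123 124 123]
 [123 123 122 123 124 123 117 115 115 115 115 117 119 119 117 119 121 122
  123 124 124 122]
 [125 122 123 122 121 117 117 120 127 136 144 139 129 121 121 121 121 121
  124 123 124 122]
 [123 122 124 121 119 118 120 127 132 139 143 138 130 125 124 123 123 125
  123 124 124 122]
 [122 123 120 119 117 118 120 127 135 144 147 140 130 127 123 121 122 124
  122 123 122 120]
 [124 123 119 116 116 119 124 118 107  99  95  99  98 109 121 121 120 119
  121 123 119 118]
 [121 120 115 111 114 116 100  91  93  97  97  97  93  90  98 112 118 114
  117 121 119 121]
 [119 118 114 111 112  98  86  93  93  99 100  98  95  93  89  90 105 108
  1
[... 2235 characters left out ...]
 4   4   5  -1]
 [ -1   1   1   3   4   4   4   3  -7  -9  -7   3   4   4   5   4   4   0]
 [  0  -1   0   4   5   4   4   4   4   5   4   4   5   4   4   4   3   0]
 [  0 241   0   4   4   4   4   4   3   4   4   4   3   3   4   4   4   0]
 [  0  -1   1   4   4   4   4   4   4   4   3   4   4   3   4   4   4   0]
 [  0   0   0   4   4   4   3   4   3   4   3   3   4   5   3   4   4   1]
 [ -1   1   0   4   4   4   4   5   5   4   4   4   4   3   4   5   3   0]
 [  0   0   0   3   4   4   3   4   3   4   4   3   3   4   4   4   3   1]
 [  1  -1   0   1   1   0   0   0   0   0   1   1   1   0   1   1   1   0]]
0 [ 0.63436728 -0.04227632  0.08109274]
0.004 [ 0.63422262 -0.04238703  0.08661116]
```

Run:
```python
from h import *
c=cam('wrist'); st=robot.get_state(); t=st['tcp_pos']; print(t,st['tool_rot'])
k=np.array([1.0029877,.05547267,-.55282466]); n=np.array([-k[0],-k[1],1]);n/=np.linalg.norm(n)
u,v=np.meshgrid(np.arange(255,320),np.arange(90,140)); uv=np.c_[u.ravel(),v.ravel()]; P=depthpts(c,uv)
off=(P@n-n[2]*k[2]); m=((off>.002)&(off<.008)).reshape(u.shape).astype(np.uint8)
cs,_=cv2.findContours(m,0,2); q=max(cs,key=cv2.contourArea); r=cv2.approxPolyDP(q,4,True)[:,0]+[255,90]; print(r.tolist())
o,d=ray(c,r.astype(float)); Q=o+d*((.004-(o@n-n[2]*k[2]))/(d@n))[:,None]; print(Q.round(4),'centre',Q.mean(0))
print('side',np.linalg.norm(Q-np.roll(Q,1,0),axis=1))
for v in range(198,380,7): print(v,(depthpts(c,[(272,v),(281,v),(290,v)])-t).round(4).tolist(),c['image'][v,281].tolist())
```

```text
[ 0.70236908 -0.04513281  0.24685191] [ 9.39256088e-02 -3.14001099e+00  1.71691639e-05]
[[266, 98], [265, 130], [307, 131], [307, 98]]
[[ 0.6209 -0.0627  0.0722]
 [ 0.6494 -0.0612  0.1008]
 [ 0.6479 -0.0223  0.1015]
 [ 0.6185 -0.0225  0.072 ]] centre [ 0.63420494 -0.04218999  0.08660436]
side [0.04030202 0.04039719 0.03891548 0.04163847]
198 [[-0.0022, -0.0058, -0.0957], [-0.002, 0.0017, -0.0982], [-0.002, 0.0093, -0.0999]] [131, 122, 105]
205 [[-0.0329, -0.0047, 0.0243], [-0.0334, -0.0007, 0.025], [-0.0337, 0.0034, 0.0254]] [31, 30, 28]
212 [[-0.0328, -0.0045, 0.0341], [-0.0332, -0.0007, 0.0347], [-0.0337, 0.0031, 0.0354]] [20, 19, 17]
219 [[-0.0326, -0.0043, 0.0426], [-0.0329, -0.0007, 0.0426], [-0.033, 0.0029, 0.0422]] [25, 24, 21]
226 [[-0.0294, -0.0041, 0.042], [-0.0297, -0.0005, 0.042], [-0.0298, 0.0032, 0.0419]] [26, 24, 26]
233 [[-0.0264, -0.004, 0.042], [-0.0271, -0.0003, 0.0433], [-0.0266, 0.0034, 0.0415]] [29, 26, 26]
240 [[-0.0237, -0.0038, 0.0431], [-0.0238, -0.0001, 0.0426], [-0.0243, 0.0035, 0.0433]] [28, 26, 24]
247 [[-0.0205, -0.0037, 0.0428], [-0.0204, 0.0001, 0.042
[... 1115 characters left out ...]
7, 35]
331 [[0.0208, -0.0015, 0.0423], [0.0201, 0.0025, 0.0428], [0.0203, 0.0066, 0.0423]] [41, 39, 37]
338 [[0.0248, -0.0013, 0.0419], [0.0251, 0.0028, 0.0413], [0.0236, 0.0068, 0.0429]] [42, 41, 38]
345 [[0.0336, -0.001, 0.0359], [0.0324, 0.0033, 0.0372], [0.1344, 0.0182, -0.0855]] [149, 140, 124]
352 [[0.0394, -0.0007, 0.0339], [0.0371, 0.0036, 0.0363], [0.1424, 0.0188, -0.0858]] [146, 138, 121]
359 [[0.0426, -0.0005, 0.035], [0.0417, 0.0039, 0.0357], [0.1504, 0.0193, -0.0859]] [146, 138, 123]
366 [[0.046, -0.0003, 0.0359], [0.0443, 0.004, 0.0373], [0.1587, 0.0199, -0.0863]] [146, 138, 123]
373 [[0.0514, -0.0001, 0.0346], [0.0498, 0.0043, 0.036], [0.1669, 0.0205, -0.0864]] [146, 138, 123]
```

>>> send_rows(steps=[[0, [-4, 4.5, 0], -1], [0, [-8, 9, 0], -2], [0, [-12, 13.5, 0], -3], [0, [-16, 18, -1], -4], [0, [-20, 22.5, -3], -4.5]])

```text
time: 13.55
tcp_pos: [0.5025, 0.1803, 0.2184]
tool_rot: [0.03, 3.138, 0.002]
force: [0.7, 1.0, -1.9]
gripper_width: 0.218
gripper_force: 59.9
```

>>> send_rows(steps=[[0, [-3.5, 4, -4], 0], [0, [-6.3, 7.5, -8], 0], [0, [-6.3, 7.5, -13], 0], [0, [-6.3, 7.5, -15.5], 0], [0, [-6.3, 7.5, -15.5], 0]])

```text
time: 14.18
tcp_pos: [0.4385, 0.2532, 0.0599]
tool_rot: [-0.029, -3.137, 0.003]
force: [0.3, 0.5, -1.3]
gripper_width: 0.219
gripper_force: 59.9
```

```bash
cat >> h.py <<'E'
def pose():
    s=robot.get_state(); t=s['tcp_pos']; c=cam('wrist'); print(s['time'],t.round(4),s['force'].round(1),round(s['gripper_width'],3))
    P=(depthpts(c,[(280,v) for v in range(90,400,10)])-t)*1000; I=c['image'][range(90,400,10),280].mean(1)
    print([(v,*p.round().astype(int).tolist(),int(i)) for v,p,i in zip(range(90,400,10),P,I)]); return c
E
python3 - <<'E'
from h import *
pose()
E
```

```text
14.175 [0.4385 0.2532 0.0599] [ 0.3  0.5 -1.3] 0.219
[(90, -83, 2, -8, 158), (100, -79, 2, -9, 157), (110, -74, 2, -9, 156), (120, -69, 2, -9, 156), (130, -64, 2, -9, 154), (140, -59, 2, -8, 152), (150, -53, 2, -9, 152), (160, -48, 2, -9, 150), (170, -43, 2, -9, 147), (180, -37, 2, -9, 147), (190, -31, 1, -9, 144), (200, -26, 1, -8, 146), (210, -33, 2, 32, 18), (220, -32, 2, 42, 30), (230, -28, 1, 43, 24), (240, -24, 1, 43, 26), (250, -19, 1, 43, 23), (260, -15, 1, 44, 31), (270, -10, 1, 43, 73), (280, -5, 1, 43, 25), (290, 0, 1, 43, 24), (300, 5, 1, 43, 42), (310, 10, 1, 43, 47), (320, 14, 1, 44, 128), (330, 21, 1, 42, 44), (340, 26, 0, 43, 37), (350, 36, 0, 37, 157), (360, 42, 0, 37, 157), (370, 48, 0, 37, 157), (380, -10, 1, 101, 25), (390, -10, 1, 104, 25)]
```

>>> send_rows(steps=[[0, [0, 0, -2], 0], [0, [0, 0, -3.2], 0], [0, [0, 0, -3.8], 0], [0, [0, 0, -4.2], 0], [0, [0, 0, -4.4], 0]])

```text
time: 14.85
tcp_pos: [0.4446, 0.2546, 0.023]
tool_rot: [0.028, 3.135, 0.001]
force: [-1.3, -6.3, 19.1]
gripper_width: 0.218
gripper_force: 64.1
```

Run:
```python
from h import *
pose()
```

```text
14.85 [0.4446 0.2546 0.023 ] [-1.3 -6.3 19.1] 0.218
[(90, -82, 2, 28, 157), (100, -78, 2, 28, 155), (110, -75, 2, 28, 156), (120, -71, 2, 26, 156), (130, -67, 2, 28, 155), (140, -63, 2, 29, 153), (150, -59, 2, 28, 152), (160, -54, 2, 28, 149), (170, -50, 2, 28, 149), (180, -45, 2, 27, 146), (190, -41, 2, 28, 145), (200, -37, 1, 28, 146), (210, -35, 1, 37, 21), (220, -34, 1, 47, 24), (230, -30, 1, 47, 24), (240, -26, 1, 47, 27), (250, -22, 1, 48, 79), (260, -16, 1, 45, 29), (270, -11, 1, 44, 21), (280, -6, 1, 44, 28), (290, -1, 1, 43, 24), (300, 4, 1, 43, 42), (310, 10, 1, 42, 42), (320, 16, 1, 41, 41), (330, 21, 0, 42, 35), (340, 33, 0, 33, 158), (350, 39, 0, 33, 156), (360, 47, 0, 31, 155), (370, 54, 0, 30, 155), (380, -10, 1, 100, 27), (390, -12, 1, 106, 26)]
```

>>> send_rows(steps=[[0, [-0.2, 0, -0.4], 0], [0, [-0.2, 0, -0.7], 0], [0, [-0.2, 0, -1], 0], [0, [-0.2, 0, -1], 0]])

```text
time: 15.4
tcp_pos: [0.4472, 0.255, 0.0152]
tool_rot: [0.027, 3.125, 0.003]
force: [6.8, -8.0, 17.7]
gripper_width: 0.22
gripper_force: 68.0
```

Run:
```python
from h import *
pose()
```

```text
15.4 [0.4472 0.255  0.0152] [ 6.8 -8.  17.7] 0.22
[(90, -82, 2, 35, 156), (100, -79, 2, 35, 156), (110, -75, 2, 36, 156), (120, -72, 2, 36, 155), (130, -68, 2, 35, 155), (140, -64, 2, 37, 153), (150, -60, 2, 35, 152), (160, -56, 2, 35, 150), (170, -52, 2, 36, 148), (180, -48, 2, 36, 146), (190, -44, 2, 36, 145), (200, -39, 1, 36, 144), (210, -37, 1, 41, 27), (220, -35, 1, 48, 22), (230, -33, 1, 54, 20), (240, -30, 1, 56, 24), (250, -25, 1, 53, 24), (260, -21, 1, 53, 46), (270, -15, 1, 50, 21), (280, -9, 1, 48, 76), (290, -3, 1, 46, 27), (300, 4, 1, 43, 51), (310, 11, 1, 40, 37), (320, 17, 0, 39, 38), (330, 30, 0, 30, 163), (340, 39, 0, 27, 153), (350, 49, 0, 22, 154), (360, 57, 0, 21, 154), (370, 99, -1, -16, 164), (380, -12, 1, 101, 23), (390, -13, 1, 105, 24)]
```

>>> send_rows(steps=[[0, [-0.2, 0, -0.4], 0], [0, [-0.3, 0, -0.7], 0], [0, [-0.3, 0, -1], 0], [0, [-0.3, 0, -1], 0]])

```text
time: 15.95
tcp_pos: [0.4472, 0.2558, 0.007]
tool_rot: [0.027, 3.12, 0.006]
force: [11.9, -8.8, 20.2]
gripper_width: 0.217
gripper_force: 75.1
```

Run:
```python
from h import *
pose()
```

```text
15.95 [0.4472 0.2558 0.007 ] [11.9 -8.8 20.2] 0.217
[(90, -82, 2, 43, 156), (100, -79, 2, 44, 155), (110, -76, 2, 42, 154), (120, -72, 2, 43, 154), (130, -69, 2, 45, 153), (140, -65, 2, 43, 152), (150, -62, 2, 44, 152), (160, -58, 2, 44, 150), (170, -54, 2, 43, 148), (180, -50, 2, 45, 146), (190, -46, 1, 44, 145), (200, -42, 1, 44, 145), (210, -38, 1, 44, 144), (220, -37, 1, 51, 24), (230, -33, 1, 53, 21), (240, -32, 1, 59, 22), (250, -30, 1, 62, 24), (260, -26, 1, 62, 22), (270, -20, 1, 58, 16), (280, -13, 1, 55, 21), (290, -6, 1, 51, 36), (300, 2, 1, 46, 43), (310, 10, 0, 41, 33), (320, 20, 0, 36, 35), (330, 40, 0, 17, 146), (340, 52, 0, 11, 146), (350, 75, 0, -7, 168), (360, 83, -1, -7, 161), (370, 91, -1, -7, 167), (380, -13, 1, 101, 26), (390, -14, 1, 105, 23)]
```

>>> send_rows(steps=[[0, [0.5, 0, 3], 0], [0, [0.5, 0, 9], 0], [0, [1, -4, 13], 1], [0, [2, -9, 15], 2], [0, [3, -14, 15], 3]])

```text
time: 16.62
tcp_pos: [0.4682, 0.1131, 0.1521]
tool_rot: [-0.055, 3.134, 0.001]
force: [0.6, -0.8, -1.1]
gripper_width: 0.217
gripper_force: 72.0
```

>>> send_rows(steps=[[0, [1.5, -5, 0], 1.2], [0, [3, -10, 0], 1.2], [0, [4, -15, 0], 1.2], [0, [5, -16, 0], 1.2], [0, [5, -16, 0], 1.2]])

```text
time: 17.25
tcp_pos: [0.5166, -0.0462, 0.1485]
tool_rot: [-0.084, 3.14, 0.001]
force: [0.7, -0.1, -0.9]
gripper_width: 0.219
gripper_force: 71.9
```

Run:
```python
from h import *
cam('top'); c=pose(); s=robot.get_state(); print(s['tcp_pos'],s['tool_rot']); t=s['tcp_pos']
# fit handle top line and shank top line in the vertical plane (left/right edges of handle too)
for v in (260,280,300,320):
    r=c['image'][v].mean(1); P=depthpts(c,[(u,v) for u in range(240,325)])-t
    ok=[(u,p) for u,p in zip(range(240,325),P) if abs(p[2]-P[40,2])<.004]; print(v,ok[0][0],ok[-1][0],(ok[0][1]*1000).round(1),(ok[-1][1]*1000).round(1))
```

```text
17.3 [ 0.5161 -0.0454  0.1482] [ 0.1 -0.3 -1.1] 0.219
[(90, -88, -4, -148, 99), (100, -80, -3, -148, 95), (110, -71, -3, -146, 97), (120, -62, -2, -148, 100), (130, -53, -2, -147, 100), (140, -44, -1, -149, 102), (150, -35, -1, -148, 100), (160, -25, 0, -148, 96), (170, -16, 0, -148, 94), (180, -6, 1, -148, 101), (190, 4, 1, -148, 100), (200, 14, 2, -147, 159), (210, 25, 2, -148, 173), (220, -35, -1, 51, 20), (230, -32, -1, 54, 19), (240, -30, -1, 59, 17), (250, -28, -1, 62, 22), (260, -23, 0, 61, 28), (270, -18, 0, 59, 61), (280, -12, 0, 54, 22), (290, -5, 1, 50, 17), (300, 3, 1, 46, 71), (310, 11, 1, 41, 34), (320, 20, 2, 36, 35), (330, 39, 3, 19, 141), (340, 51, 4, 11, 141), (350, 152, 9, -98, 40), (360, 124, 8, -55, 169), (370, 129, 8, -49, 149), (380, -11, 0, 102, 28), (390, -12, 0, 106, 26)]
[ 0.51582176 -0.04485836  0.14802795] [ 8.72623337e-02 -3.14027452e+00 -7.63299918e-04]
260 252 306 [-22.7 -11.   60.9] [-23.7   8.4  60.9]
280 240 321 [ -9.9 -15.9  53.2] [-11.8  15.7  53.5]
300 257 302 [ 1.1 -9.1 49.6] [-0.   9.4 49.8]
320 259 301 [22.9 -8.5 33. ] [20.8 11.5 34.4]
```

>>> send_rows(steps=[[0, [3, 0, -1.5], 0], [0, [5, 0, -4], 0], [0, [5, 0, -4.7], 0], [0, [5, 0, -4.7], 0]])

```text
time: 17.85
tcp_pos: [0.5648, -0.0448, 0.1003]
tool_rot: [0.088, -3.138, -0.001]
force: [0.2, -0.3, -0.9]
gripper_width: 0.219
gripper_force: 72.0
```

Run:
```python
from h import *
for _ in range(3): cam('top'); print(robot.get_state()['tcp_pos'])
s=cam('scene'); print(proj(s,[[.6342,-.0422,.0866]])); i=s['image'][220:265,285:345]
t=cam('top'); j=t['image'][135:180,265:325]
w=cam('wrist')['image'][150:390,120:440]
cv2.imwrite('pics/m9.png',np.hstack([cv2.resize(np.ascontiguousarray(k[:,:,::-1]),(400,300),interpolation=2) for k in(i,j)]))
print(proj(t,[[.6342,-.0422,.0866]]))
```

```text
[ 0.56531426 -0.04508941  0.10117741]
[ 0.56574298 -0.04536566  0.10176402]
[ 0.56598963 -0.04558018  0.10206323]
[[307.39465041 241.35528213]]
[[293.98167405 156.76196707]]
```

>>> send_rows(steps=[[0, [0.4, 0, -0.5], 0], [0, [0.8, 0, -0.95], 0], [0, [1.2, 0.05, -1.4], 0], [0, [1.6, 0.05, -1.85], 0], [0, [1.6, 0.05, -1.85], 0]])

```text
time: 18.77
tcp_pos: [0.5816, -0.0454, 0.0813]
tool_rot: [0.086, -3.139, -0.0]
force: [-0.6, -0.8, -2.3]
gripper_width: 0.219
gripper_force: 71.9
```

Run:
```python
from h import *
pose(); cam('top'); s=robot.get_state(); print(s['tcp_pos'],s['force'],s['tool_rot'])
```

```text
18.775 [ 0.5816 -0.0454  0.0813] [-0.6 -0.8 -2.3] 0.219
[(90, -86, -4, -82, 101), (100, -79, -3, -81, 104), (110, -73, -3, -80, 102), (120, -66, -3, -81, 99), (130, -58, -2, -82, 107), (140, -51, -2, -81, 105), (150, -44, -1, -81, 106), (160, -37, -1, -80, 104), (170, -29, -1, -82, 105), (180, -21, 0, -81, 103), (190, -13, 0, -81, 104), (200, -5, 1, -82, 103), (210, 2, 1, -76, 104), (220, -35, -1, 50, 24), (230, -32, -1, 54, 28), (240, -30, -1, 58, 23), (250, -28, -1, 62, 23), (260, -24, 0, 61, 21), (270, -18, 0, 58, 51), (280, -12, 0, 55, 23), (290, -5, 1, 50, 17), (300, 2, 1, 47, 74), (310, 11, 1, 42, 34), (320, 20, 2, 35, 35), (330, 39, 3, 18, 147), (340, 52, 4, 11, 147), (350, 58, 4, 11, 180), (360, 61, 4, 15, 178), (370, 65, 4, 18, 176), (380, -10, 0, 101, 25), (390, -11, 0, 105, 27)]
[ 0.58145472 -0.04546749  0.08167653] [-0.77748983 -0.61538698 -3.95530297] [ 8.56435639e-02 -3.13900302e+00  1.65911858e-04]
```

>>> send_rows(steps=[[0, [0.35, 0, 0.35], 0], [0, [0.7, 0.05, 0.7], 0], [0, [1.05, 0.05, 1.05], 0], [0, [1.35, 0.1, 1.4], 0], [0, [1.35, 0.1, 1.4], 0]])

```text
time: 19.5
tcp_pos: [0.5919, -0.0445, 0.0938]
tool_rot: [0.086, -3.131, -0.0]
force: [-6.0, -2.5, -5.5]
gripper_width: 0.215
gripper_force: 69.1
```

Run:
```python
from h import *
pose()
```

```text
19.5 [ 0.5919 -0.0445  0.0938] [-6.  -2.5 -5.5] 0.215
[(90, -87, -4, -92, 102), (100, -80, -3, -93, 102), (110, -73, -3, -94, 98), (120, -66, -3, -95, 100), (130, -58, -2, -94, 98), (140, -51, -2, -95, 101), (150, -43, -1, -95, 101), (160, -35, -1, -93, 101), (170, -27, -1, -94, 98), (180, -19, 0, -93, 102), (190, -11, 0, -93, 101), (200, -9, 0, -70, 97), (210, -4, 1, -59, 130), (220, -36, -1, 56, 25), (230, -33, -1, 58, 24), (240, -31, -1, 61, 25), (250, -28, -1, 65, 28), (260, -26, -1, 67, 24), (270, -21, 0, 65, 23), (280, -13, 0, 58, 19), (290, -4, 1, 50, 14), (300, 8, 1, 38, 30), (310, 36, 3, 5, 137), (320, 46, 3, -1, 180), (330, 51, 4, 3, 172), (340, 55, 4, 6, 169), (350, 61, 4, 7, 166), (360, 65, 4, 11, 168), (370, 68, 5, 15, 168), (380, -10, 0, 102, 24), (390, -10, 0, 105, 25)]
```

>>> send_rows(steps=[[0, [0.4, 0.02, -0.3], 0], [0, [0.8, 0.05, -0.65], 0], [0, [1.2, 0.07, -1.05], 0], [0, [1.6, 0.09, -1.45], 0], [0, [1.6, 0.09, -1.45], 0]])

```text
time: 20.18
tcp_pos: [0.6072, -0.0439, 0.0787]
tool_rot: [0.086, -3.129, 0.0]
force: [-7.6, -3.7, -7.2]
gripper_width: 0.218
gripper_force: 69.3
```

Run:
```python
from h import *
pose()
```

```text
20.175 [ 0.6072 -0.0439  0.0787] [-7.6 -3.7 -7.2] 0.218
[(90, -87, -4, -79, 100), (100, -80, -3, -79, 99), (110, -73, -3, -80, 97), (120, -66, -3, -79, 101), (130, -59, -2, -78, 100), (140, -52, -2, -78, 100), (150, -45, -2, -78, 99), (160, -38, -1, -79, 98), (170, -30, -1, -79, 97), (180, -24, 0, -72, 93), (190, -22, 0, -46, 130), (200, -17, 0, -41, 128), (210, -11, 0, -37, 129), (220, -36, -1, 56, 26), (230, -34, -1, 59, 23), (240, -31, -1, 61, 21), (250, -28, -1, 64, 23), (260, -26, -1, 67, 24), (270, -21, 0, 65, 23), (280, -14, 0, 59, 21), (290, -4, 1, 49, 23), (300, 7, 1, 39, 30), (310, 31, 3, 11, 93), (320, 34, 3, 16, 172), (330, 38, 3, 19, 171), (340, 44, 3, 20, 166), (350, 49, 3, 22, 165), (360, 51, 4, 27, 167), (370, 54, 4, 30, 167), (380, -9, 0, 101, 20), (390, -11, 0, 106, 25)]
```

>>> send_rows(steps=[[0, [0.4, 0, -0.4], 0], [0, [0.8, 0, -0.8], 0], [0, [1.2, 0.02, -1.2], 0], [0, [1.5, 0.03, -1.5], 0], [0, [1.65, 0.03, -1.7], 0]])

```text
time: 20.85
tcp_pos: [0.6201, -0.0434, 0.0656]
tool_rot: [0.087, -3.118, -0.001]
force: [-34.7, -2.4, 27.8]
gripper_width: 0.219
gripper_force: 73.4
```

Run:
```python
from h import *
pose()
```

```text
20.85 [ 0.6201 -0.0434  0.0656] [-34.7  -2.4  27.8] 0.219
[(90, -87, -4, -65, 96), (100, -81, -3, -65, 101), (110, -74, -3, -67, 102), (120, -68, -3, -66, 102), (130, -61, -2, -66, 99), (140, -54, -2, -65, 101), (150, -47, -2, -66, 101), (160, -40, -1, -65, 101), (170, -37, -1, -42, 96), (180, -32, -1, -32, 128), (190, -28, -1, -25, 130), (200, -23, 0, -21, 129), (210, -18, 0, -15, 131), (220, -36, -1, 57, 27), (230, -33, -1, 59, 26), (240, -30, -1, 62, 23), (250, -28, -1, 65, 26), (260, -25, -1, 66, 24), (270, -21, 0, 66, 20), (280, -12, 0, 58, 21), (290, -3, 1, 49, 20), (300, 8, 1, 39, 30), (310, 20, 2, 28, 179), (320, 24, 2, 31, 170), (330, 27, 2, 34, 169), (340, 33, 3, 33, 167), (350, 36, 3, 37, 165), (360, 39, 3, 40, 167), (370, 42, 3, 43, 169), (380, -8, 0, 101, 25), (390, -9, 0, 105, 24)]
```

>>> send_rows(steps=[[2.6, [0, 0, 0], 0], [3.5, [0, 0, 0], 0], [4.5, [-0.2, 0, 0.3], 0], [4.5, [-0.2, 0, 0.5], 0]])

```text
time: 21.4
tcp_pos: [0.6263, -0.0431, 0.0704]
tool_rot: [-0.086, 3.14, -0.0]
force: [-0.7, -0.5, 0.8]
gripper_width: 0.527
gripper_force: 0.0
```

Run:
```python
from h import *
pose()
```

```text
21.4 [ 0.6263 -0.0431  0.0704] [-0.7 -0.5  0.8] 0.527
[(90, -86, -4, -71, 99), (100, -79, -3, -70, 100), (110, -73, -3, -70, 98), (120, -66, -3, -69, 98), (130, -59, -2, -70, 103), (140, -52, -2, -72, 101), (150, -45, -2, -70, 100), (160, -43, -1, -40, 128), (170, -37, -1, -36, 129), (180, -32, -1, -30, 129), (190, -28, -1, -23, 130), (200, -43, -2, 51, 21), (210, -40, -1, 54, 24), (220, -37, -1, 57, 23), (230, -35, -1, 60, 24), (240, -32, -1, 62, 29), (250, -26, -1, 58, 18), (260, -18, 0, 49, 22), (270, -10, 0, 43, 24), (280, 0, 1, 34, 34), (290, 12, 1, 23, 60), (300, 16, 2, 25, 171), (310, 20, 2, 28, 171), (320, 24, 2, 30, 168), (330, 29, 2, 31, 164), (340, 32, 3, 35, 167), (350, 34, 3, 39, 168), (360, 37, 3, 42, 166), (370, 41, 3, 43, 166), (380, -11, 0, 102, 23), (390, -12, 0, 106, 21)]
```

>>> send_rows(steps=[[4.5, [-1, 0, 2.5], 0], [4.5, [-2, 0, 6], 0], [4.5, [-2, 0, 11], 0], [4.5, [2, 0, 15], 0], [4.5, [5, 0, 18], 0]])

```text
time: 22.08
tcp_pos: [0.6775, -0.0432, 0.2529]
tool_rot: [-0.086, 3.137, -0.001]
force: [-0.1, -0.2, -0.2]
gripper_width: 0.528
gripper_force: 0.0
```

>>> send_rows(steps=[[4.5, [4, 0, 0], 0], [4.5, [4, 0, 0], 0], [4.5, [4, 0, 0], 0]])

```text
time: 22.45
tcp_pos: [0.7153, -0.0431, 0.249]
tool_rot: [0.086, -3.139, -0.0]
force: [0.4, -0.0, -0.5]
gripper_width: 0.527
gripper_force: 0.0
```

Run:
```python
from h import *
cam('top'); c=cam('wrist'); s=robot.get_state(); print(s['time'],s['tcp_pos'],s['force'])
uv=np.array([(u,v) for v in range(40,260) for u in range(220,350)]); P=depthpts(c,uv)
S=np.array([.6342,-.0422,.0866]); n=np.array([-.7076,-.0391,.7055]); h=(P-S)@n; D=c['image'][uv[:,1],uv[:,0]].mean(1)<70
lat=(P-S)@np.array([-.0553,.9985,0]); e=(P-S)@np.cross(np.array([-.0553,.9985,0]),n)
m=D&(h>.003)&(h<.075)&(abs(lat)<.025)&(abs(e)<.03)
print(m.sum(),'h',np.percentile(h[m],[1,50,99]))
for a in np.arange(.005,.07,.005):
    k=m&(abs(h-a)<.0025)
    if k.sum()>5: print(a.round(3),np.percentile(e[k],[3,97]).round(4),np.percentile(lat[k],[3,97]).round(4),k.sum())
g=c['image'][20:290,140:500,::-1]; cv2.imwrite('pics/m10.png',cv2.resize(np.ascontiguousarray(g),(720,540)))
```

```text
22.55 [ 0.71502913 -0.04311047  0.24960416] [-0.93152507 -0.32890731  0.4869417 ]
1484 h [0.00388112 0.03899565 0.06143724]
0.005 [0.0066 0.0089] [-0.0089  0.0096] 80
0.01 [0.0062 0.0084] [-0.0088  0.0089] 87
0.015 [0.0063 0.0084] [-0.0088  0.0092] 99
0.02 [0.0061 0.008 ] [-0.0087  0.009 ] 100
0.025 [0.0059 0.0079] [-0.0095  0.0089] 106
0.03 [0.0052 0.0077] [-0.0094  0.0095] 112
0.035 [0.0054 0.0072] [-0.009   0.0092] 114
0.04 [0.0051 0.0072] [-0.0092  0.0098] 132
0.045 [0.0047 0.0069] [-0.0092  0.0096] 126
0.05 [0.0044 0.0067] [-0.0091  0.0094] 142
0.055 [0.0035 0.0063] [-0.009   0.0093] 152
0.06 [-0.0016  0.0056] [-0.0097  0.0099] 234
```

View pics/m10.png

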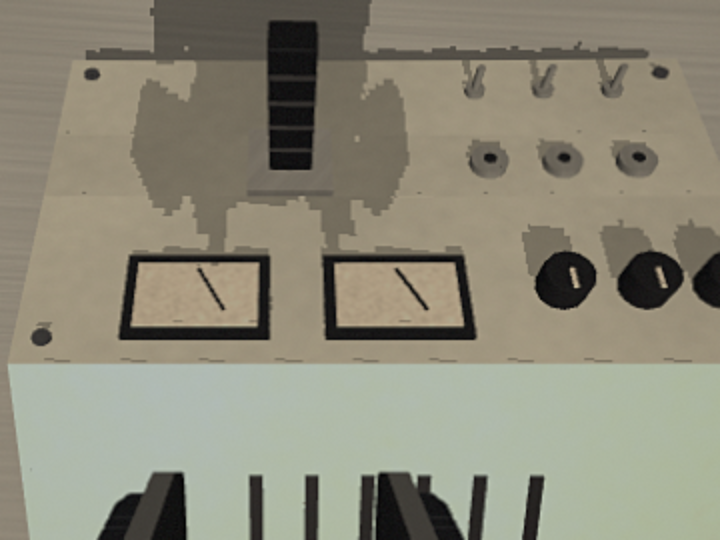

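```bash
python3 -c "
from bench import robot
print(robot.close_job())"
```

```text
the job is handed in; nothing more can be done
None
```

I handed the job in at about 22.6 s: the pin was laid on the bench and released, then re-gripped by its handle and pushed into the socket. The last camera check put the shoulder about 1 mm from the collar and the axis about 0.05 rad off the hole's. The arm was clear when I handed in, but I didn't re-measure the bystanders, and the hand-in call returned no verdict.

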